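Size a used dashboard switch in the hole gauge

TASK

Take the switch from the single stand and size its barrel in the steel hole gauge: push it through the largest hole first, then try the next smaller hole, stepping down one hole at a time until a hole refuses it, and leave it standing in the smallest hole that it passes, flange flush on the plate, released. Try each hole squarely with a gentle but definite push, about 5 N, searching a little for the centre before you call it refused; never push harder than 35 N on the plate, not even for a moment, so touch down slowly. Leave the two switches in the rack and the loose instruments alone.

Things in the scene. Friction and masses are not known exactly. Their poses are not given: they have to be found in the camera images.
- switch_a: switch, 0.15 kg: square black knob 22 x 22 mm, over round steel flange 40 mm across, over plain round brass barrel (1 mm bevel at its end). Knobs and flanges are all alike; barrels are 27, 23 and 19 mm thick, one each, which is which not told; the one in the stand is too thick for the smallest hole. Starts upright. Origin: centre of flange's underside; z up: flange 0 to 4, knob 4 to 40, barrel 0 to -40 mm; x, y square to the knob
- switch_b: switch, 0.15 kg: square black knob 22 x 22 mm, over round steel flange 40 mm across, over plain round brass barrel (1 mm bevel at its end). Knobs and flanges are all alike; barrels are 27, 23 and 19 mm thick, one each, which is which not told; the one in the stand is too thick for the smallest hole. Starts upright. Origin: centre of flange's underside; z up: flange 0 to 4, knob 4 to 40, barrel 0 to -40 mm; x, y square to the knob
- switch_c: switch, 0.15 kg: square black knob 22 x 22 mm, over round steel flange 40 mm across, over plain round brass barrel (1 mm bevel at its end). Knobs and flanges are all alike; barrels are 27, 23 and 19 mm thick, one each, which is which not told; the one in the stand is too thick for the smallest hole. Starts upright. Origin: centre of flange's underside; z up: flange 0 to 4, knob 4 to 40, barrel 0 to -40 mm; x, y square to the knob
- switch_a_tip (a point): centre of the lower end of the barrel of switch_a, 40 mm below its origin
- switch_b_tip (a point): centre of the lower end of the barrel of switch_b, 40 mm below its origin
- switch_c_tip (a point): centre of the lower end of the barrel of switch_c, 40 mm below its origin
- plate: hole gauge: fixed steel plate 80 x 185 mm, 12 mm thick, top 60 mm above the table, on wooden legs at its short ends, open below. Three through holes along its y, 55 mm apart, rims nearly sharp: 28, 24, 20 mm. A barrel passes with 1 mm play in diameter; the next thicker one stops on the rim. Origin on the table under the plate's centre; z up
- hole_large (a point): centre of the 28 mm hole, on the plate's top face (at y = +55 mm of the plate)
- hole_middle (a point): centre of the 24 mm hole, on the plate's top face (at the plate's centre)
- hole_small (a point): centre of the 20 mm hole, on the plate's top face (at y = -55 mm of the plate)
- stand_hole (a point): mouth centre of the single 32 mm hole in the small square wooden stand (fixed, 84 x 84 mm, top 60 mm above the table), to the robot's right; the switch to be sized hangs here at the start
- rack: fixed wooden rack 84 x 160 mm with two holes, top 60 mm above the table, to the robot's left; holds the other two switches, to be left alone. Origin on the table under its centre, z up
- dial_big: loose round instrument, 80 mm across, 45 mm tall, face up, bystander. Origin: centre of its underside
- dial_small: loose round instrument, 56 mm across, 40 mm tall, face up, bystander. Origin: centre of its underside
Not all that is in view belongs to the job. What is shaped like the switch_a but orange or red is not meant.

How it is judged:
On the way, in this order (a step that is already met when the one before it is completed fails the run):
1. the barrel is pushed through the largest hole (its end at least 10 mm below the plate's top, within 4.5 mm of the hole's axis) (((horizontal distance between switch_a_tip and hole_large below 0.0045 m and z of switch_a_tip in the frame of hole_large below -0.01 m) or (horizontal distance between switch_b_tip and hole_large below 0.0045 m and z of switch_b_tip in the frame of hole_large below -0.01 m))), for 0.05 s.
2. the barrel is tried in the middle hole: it goes in 10 mm or more, or, if too thick, it is pressed on the rim with more than 2 N, its end within 4.5 mm of the hole's axis (((horizontal distance between switch_a_tip and hole_middle below 0.0045 m and contact force between switch_a and plate above 2 N and z of switch_a_tip in the frame of hole_middle between -0.008 and 0.008 m) or (horizontal distance between switch_b_tip and hole_middle below 0.0045 m and z of switch_b_tip in the frame of hole_middle below -0.01 m))), for 0.05 s.
3. if the middle hole passed it, the barrel is pressed on the smallest hole in the same way, which refuses it; if the middle hole refused it, it is put back into the largest hole, 10 mm deep or more (((horizontal distance between switch_a_tip and hole_large below 0.0045 m and z of switch_a_tip in the frame of hole_large below -0.01 m) or (horizontal distance between switch_b_tip and hole_small below 0.0045 m and contact force between switch_b and plate above 2 N and z of switch_b_tip in the frame of hole_small between -0.008 and 0.008 m))), for 0.05 s.
At the end, for the whole second after the job is handed in: The stand's switch stands in the smallest hole that it passes: origin within 4 mm of the hole's axis, at most 3 mm above the plate, tilt under 0.07 rad, at rest. Stand empty (no switch within 60 mm); the other two switches moved under 15 mm, loose instruments under 20 mm (((horizontal distance between switch_a and hole_large below 0.004 m and z of switch_a in the frame of hole_large between -0.004 and 0.003 m and angle between switch_a's own z axis and vertical below 0.07 rad and linear speed of switch_a below 0.02 m/s and distance of each of switch_b, switch_c from where it was at the start of the episode below 0.015 m) or (horizontal distance between switch_b and hole_middle below 0.004 m and z of switch_b in the frame of hole_middle between -0.004 and 0.003 m and angle between switch_b's own z axis and vertical below 0.07 rad and linear speed of switch_b below 0.02 m/s and distance of each of switch_a, switch_c from where it was at the start of the episode below 0.015 m)) and horizontal distance between each of switch_a, switch_b, switch_c and stand_hole above 0.06 m and distance of each of dial_big, dial_small from where it was at the start of the episode below 0.02 m); the robot touches nothing.
It fails at once if a switch is pushed against the gauge plate with more than 35 N (contact force between any of switch_a, switch_b, switch_c and plate above 35 N).
It fails at once if a loose instrument is moved by more than 20 mm (distance of any of dial_big, dial_small from where it was at the start of the episode above 0.02 m).
It fails at once if the fingers or arm press the gauge plate with more than 35 N (contact force between any of the fingers, the arm and plate above 35 N).
It also fails if it takes over 67 s, if anything falls off the work surface, if the arm or the gripper's body presses on something with over 40 N, if the wrist force passes 120 N, or if a joint passes its speed limit or range.

ROBOT

A 7-joint arm with a two-finger parallel gripper is mounted at the origin on the work surface. World frame = base frame: x ahead of the robot, y to its left, z up, the work surface at z = 0. Lengths are in m, angles in rad, forces in N, time in s.
With the tool pointing down it reaches from about 0.425 to 0.825 m from the base axis. Payload 3.6 kg.
Tool frame: the origin (TCP) lies where the fingers leave the gripper's body, on its centre line; the fingertips stand 73 mm ahead of it and the grasp point (between the pads) lies 54 mm ahead of it; x points along the fingers, y is the direction in which the jaws open and shut, and the axes are right-handed (so a half turn about x gives the same grasp; the last joint's range is limited). The gripper opens to 85 mm and grips with 20 to 120 N. Pads are 22 mm wide; open, the fingers measure 114 mm over their backs; the gripper's body (76 mm by 85 mm) begins 54 mm behind the grasp point. The pads swing forward as they close: fully open they stand 13 mm farther back than shut.
Start: joints at [1.262, 0.615, -0.013, 1.423, 0.008, 1.103, -0.04], TCP at [0.181, -0.624, 0.304] pointing down, gripper open.
Joint ranges: [-3.12, 3.12], [-0.3, 2.06], [-1.34, 1.32], [0.26, 2.42], [-1.36, 4.5], [0.01, 1.98], [-2.84, 2.84]. Speed limits (rad/s): [2.79, 2.79, 3.14, 3.14, 3.14, 3.14, 3.14].

INTERFACE

Orientations are given as a unit quaternion [x, y, z, w].
In Python, from station import arm, snapshot, camera_info, ticket gives the robot as it stands. Calls block until the motion is done:
- arm.movep(position, orientation): joint-space move of the TCP to a pose.
- arm.line_to(position, velocity=0.15, ori=None): straight line of the TCP; ori=None keeps the orientation; velocity is the mean speed in m/s.
- arm.move_j(angles): joint-space move.
- arm.move_gripper(opening, effort=None): opening from 0.0 (shut) to 1.0 (fully open); effort is the grip in N (None keeps the last); returns when the fingers have stopped.
- arm.pause(seconds).
- arm.ik(position, orientation): joint angles nearest the present ones, or None.
- snapshot(name): name is "scene" or "top"; returns the picture (480x640x3 uint8, blue, green, red); there is no depth.
- camera_info(name): a dict with "fx", "fy", "cx", "cy" (pixels), "R" (3x3) and "t" (3): a world point X has camera coordinates R X + t. Camera axes: x right, y down, z forward; pixel columns grow to the right and rows downward; lengths in m; the calibration is good to about 2 mm. A picture is of the moment at which its call begins. camera_info takes no time and is no camera call.
A pose or a line that the arm cannot do raises arm.MotionError and nothing moves.
- ticket.finish_job(): hands the job in, once; it reports no verdict.
Readings, each from a call of its own:
- arm.read_time(): time.
- arm.read_joint_positions(): joint angles.
- arm.read_dq(): joint speeds.
- arm.read_effort(): joint torques, N m.
- arm.read_tool_pos(): TCP position.
- arm.read_eef_rot(): TCP orientation.
- arm.read_ft_force(): force on the tool from outside, world axes, zero at the start.
- arm.read_wrist_torque(): the same for the moment, N m.
- arm.read_opening(): opening from 0.0 (shut) to 1.0 (fully open).
Only numpy, scipy, OpenCV 4.12 (cv2) and the standard library are available. Lean on these libraries where they do the work, as an engineer would, in place of code of your own. Each camera call takes 0.05 s, during which the arm holds its last target.

## Working session

There is one attempt and no reset: what is moved stays moved. The work goes in short steps, each a Python script; the robot and the scene stay as the last script left them, time stands still between calls to the robot, and variables do not carry over. Pictures are saved under pics/ and viewed, and the job is handed in when it is done.

```bash
mkdir -p pics; ls; python3 - <<'E'
from station import arm, snapshot, camera_info
import cv2
for n in("scene","top"):
    cv2.imwrite(f"pics/{n}0.png",snapshot(n)); c=camera_info(n); print(n,{k:(v if not hasattr(v,'tolist') else v.tolist()) for k,v in c.items()})
print(arm.read_time(),arm.read_tool_pos(),arm.read_eef_rot(),arm.read_opening(),arm.read_ft_force())
E
```

```text
pics
scene {'fx': 434.80416027010017, 'fy': 434.80416027010017, 'cx': 323.5823287916829, 'cy': 245.12908988595078, 'R': [[-0.16475700225611692, 0.986248158838538, 0.013026872040966546], [0.8138270466348086, 0.14339152876027314, -0.5631380005340223], [-0.5572617592956137, -0.08217930802449966, -0.8262601847840494]], 't': [0.06707813920036566, -0.42846161211109407, 1.1488761180365348]}
top {'fx': 611.0511516719646, 'fy': 611.0511516719646, 'cx': 315.3853795979938, 'cy': 235.79633130569343, 'R': [[0.021281195109115122, -0.999765553376433, 0.003993621995487842], [-0.98246139681265, -0.02165266646813443, -0.18520465924958973], [0.18524771120762779, 1.7797044578975076e-05, -0.9826918566751229]], 't': [0.037464876171030136, 0.5394255246384186, 1.1638385359609162]}
0.1 [ 0.18125221 -0.62367283  0.302851  ] [-0.69992993 -0.10046879  0.70016755 -0.09884089] 1.001874588708986 [-0.43939416  0.89672572  0.5956283 ]
```

View pics/scene0.png

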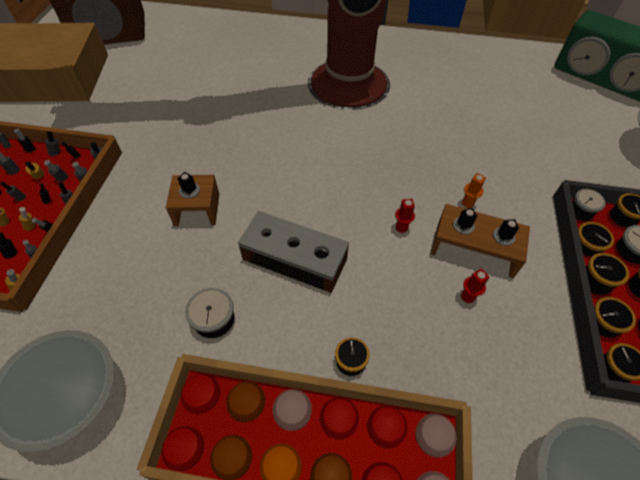

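View pics/top0.png

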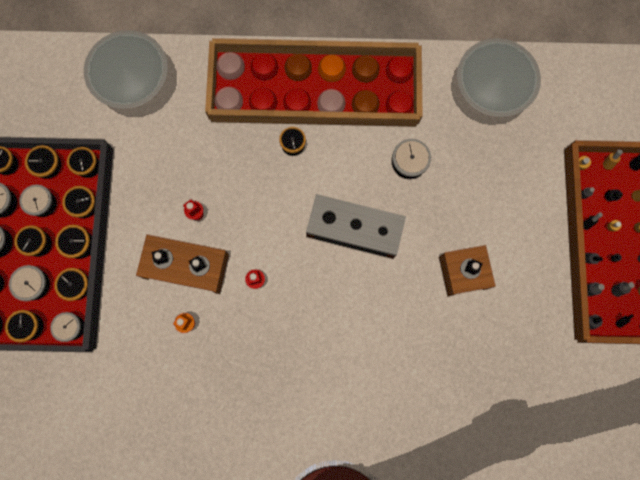

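The top view shows the single wooden stand at (468,270), holding a black-knob switch at (472,267). The gauge plate is at (356,226), with holes at (329,217), (356,224) and (383,231), largest on the left. The rack is at (182,263) with two black switches. The red and orange lookalikes are at (193,210), (255,279) and (184,323). The scene view agrees, with the stand at (190,195). The switch meant is the black one alone in the stand, on the robot's right. I'll confirm it in an enlarged crop.

```bash
cat > h.py <<'E'
import numpy as np, cv2
from station import camera_info
def ray(n,u,v):
    c=camera_info(n);R=np.array(c["R"]);t=np.array(c["t"])
    return -R.T@t, R.T@np.array([(u-c["cx"])/c["fx"],(v-c["cy"])/c["fy"],1.])
def onz(n,u,v,z):
    o,d=ray(n,u,v); return o+d*(z-o[2])/d[2]
def proj(n,X):
    c=camera_info(n);p=np.array(c["R"])@np.array(X)+np.array(c["t"]);return c["fx"]*p[0]/p[2]+c["cx"],c["fy"]*p[1]/p[2]+c["cy"]
E
python3 - <<'E'
from h import *
t=cv2.imread("pics/top0.png"); s=cv2.imread("pics/scene0.png")
a=cv2.resize(t[240:300,435:505],(560,480),interpolation=cv2.INTER_CUBIC)
b=cv2.resize(s[160:230,155:225],(240,240),interpolation=cv2.INTER_CUBIC)
b2=cv2.resize(s[205:290,230:350],(240,170),interpolation=cv2.INTER_CUBIC)
o=np.zeros((480,800,3),np.uint8);o[:,:560]=a;o[:240,560:]=b;o[240:410,560:]=b2
cv2.imwrite("pics/crop1.png",cv2.convertScaleAbs(o,alpha=1.5))
g=cv2.cvtColor(t,cv2.COLOR_BGR2GRAY)
# holes in plate top
m=(g[195:258,303:408]<45).astype(np.uint8)
n,l,st,ce=cv2.connectedComponentsWithStats(m)
for i in range(1,n):
    if st[i,4]>15:
        u,v=ce[i]+[303,195]; print('hole?',st[i],u,v,onz("top",u,v,.06))
# plate top contour (grey)
hsv=cv2.cvtColor(t,cv2.COLOR_BGR2HSV)
print(hsv[205,340],hsv[240,390],hsv[222,300], hsv[258,480],hsv[268,472],hsv[285,470])
# scene holes
gs=cv2.cvtColor(s,cv2.COLOR_BGR2GRAY)
m=(gs[212:292,235:352]<45).astype(np.uint8)
n,l,st,ce=cv2.connectedComponentsWithStats(m)
for i in range(1,n):
    if st[i,4]>15:
        u,v=ce[i]+[235,212]; print('shole?',st[i],u,v,onz("scene",u,v,.06))
E
```

```text
hole? [ 20  17  12  11 111] 328.6216216216216 217.1081081081081 [0.57493206 0.02370502 0.06      ]
hole? [48 25 10  9 76] 355.5921052631579 223.92105263157896 [ 0.56231954 -0.02988997  0.06      ]
hole? [76 32  8  8 47] 382.4468085106383 230.68085106382978 [ 0.54985754 -0.08304973  0.06      ]
hole? [  4  39  87  24 243] 350.18518518518516 245.49382716049382 [ 0.51877774 -0.01965653  0.06      ]
[ 21  32 127] [ 21  38 129] [ 14  56 182] [ 12 179 124] [13 47 49] [ 13 185 134]
shole? [27 19  9  5 35] 265.9714285714286 233.25714285714287 [ 0.55588913 -0.08292734  0.06      ]
shole? [53 28 11  7 65] 293.2153846153846 243.01538461538462 [ 0.56849041 -0.0294208   0.06      ]
shole? [   5   34  108   46 1341] 292.40715883668906 269.32214765100673 [ 0.6229705  -0.01953285  0.06      ]
shole? [80 37 14  9 89] 320.75280898876406 253.31460674157304 [0.58177886 0.02328099 0.06      ]
```

View pics/crop1.png

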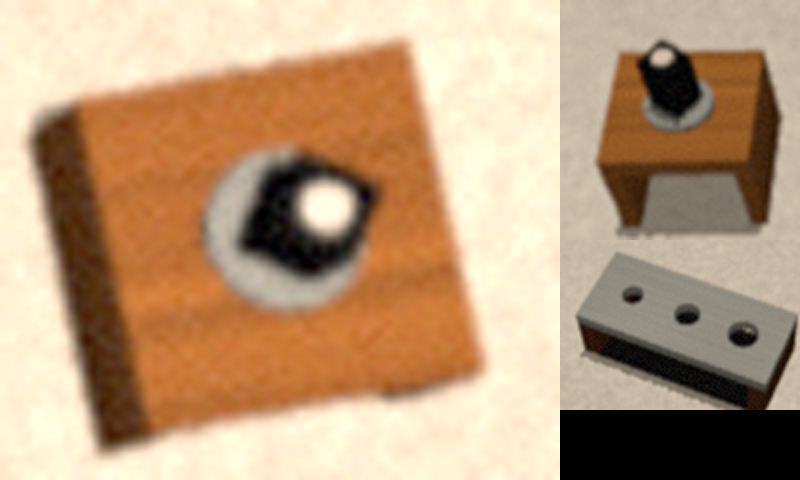

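The crop confirms a black knob on a steel flange, alone in the square stand, and the three plate holes in decreasing size. Next I'll measure the plate outline, flange and knob.

```bash
python3 - <<'E'
from h import *
I={n:cv2.imread(f"pics/{n}0.png") for n in("top","scene")}
def rect(n,m,z,off,lab):
    m=cv2.morphologyEx(m,cv2.MORPH_OPEN,np.ones((3,3),np.uint8))
    cs,_=cv2.findContours(m,cv2.RETR_EXTERNAL,cv2.CHAIN_APPROX_NONE)
    c=max(cs,key=cv2.contourArea)[:,0]+np.array(off)
    P=np.array([onz(n,u,v,z)[:2] for u,v in c]).astype(np.float32)
    r=cv2.minAreaRect(P); print(lab,n,'c',np.round(r[0],4),'sz',np.round(r[1],4),'ang',round(r[2],2)); return c
dbg=[]
for n,(x0,y0,x1,y1) in {"top":(298,188,412,262),"scene":(232,206,354,294)}.items():
    im=cv2.GaussianBlur(I[n],(3,3),0)[y0:y1,x0:x1]; h=cv2.cvtColor(im,cv2.COLOR_BGR2HSV)
    m=((h[...,1]<58)&(h[...,2]>80)&(h[...,2]<(158))).astype(np.uint8)*255
    rect(n,m,.06,(x0,y0),'plate'); dbg.append(cv2.resize(m,(400,280)))
cv2.imwrite("pics/dbg1.png",np.hstack(dbg))
dbg=[]
for n,(x0,y0,x1,y1) in {"top":(435,240,505,300),"scene":(155,160,225,230)}.items():
    im=I[n][y0:y1,x0:x1]; h=cv2.cvtColor(im,cv2.COLOR_BGR2HSV)
    m=((h[...,1]>110)&(h[...,2]>80)).astype(np.uint8)*255
    if n=="top": rect(n,m,.06,(x0,y0),'stand')
    # flange+knob hole
    fl=((h[...,1]<100)&(h[...,2]>70)&(h[...,2]<150)).astype(np.uint8)*255
    dk=((h[...,2]<60)).astype(np.uint8)*255
    wh=((h[...,2]>150)&(h[...,1]<90)).astype(np.uint8)
    k,l,st,ce=cv2.connectedComponentsWithStats(wh)
    for i in range(1,k):
        if 5<st[i,4]<80: u,v=ce[i]+[x0,y0]; print(n,'dot',st[i],u,v,onz(n,u,v,.1))
    big=cv2.resize(np.hstack([fl,dk]),None,fx=5.7,fy=5.7,interpolation=0); dbg.append(cv2.resize(big,(800,300)))
cv2.imwrite("pics/dbg2.png",np.vstack(dbg))
a=cv2.resize(I["top"][252:282,457:489],(640,600),interpolation=cv2.INTER_CUBIC)
cv2.imwrite("pics/dbg3.png",cv2.convertScaleAbs(a,alpha=1.8))
b=cv2.resize(I["scene"][166:206,170:210],(600,600),interpolation=cv2.INTER_CUBIC)
cv2.imwrite("pics/dbg4.png",cv2.convertScaleAbs(b,alpha=2.))
E
```

```text
plate top c [ 0.5625 -0.0296] sz [0.1855 0.0813] ang 76.98
plate scene c [ 0.5769 -0.0315] sz [0.1881 0.2317] ang 10.1
stand top c [ 0.4767 -0.2526] sz [0.0833 0.0842] ang 11.17
top dot [38 23  6  5 23] 475.39130434782606 265.2173913043478 [ 0.47923612 -0.25426529  0.1       ]
```

View pics/dbg3.png

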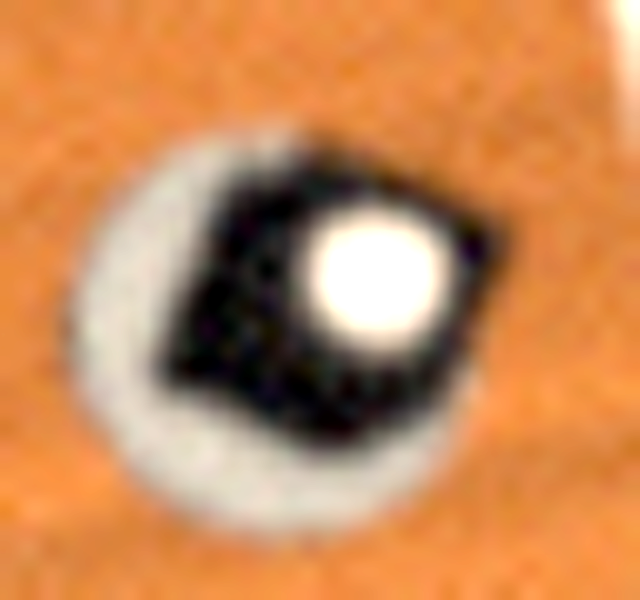

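View pics/dbg4.png

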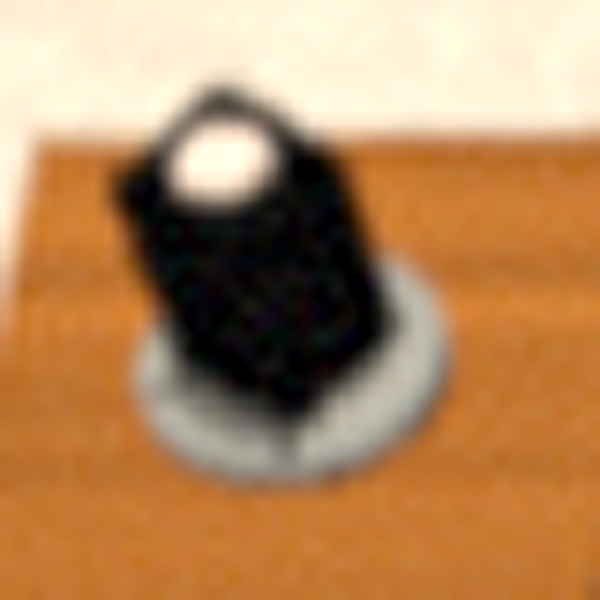

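View pics/dbg1.png

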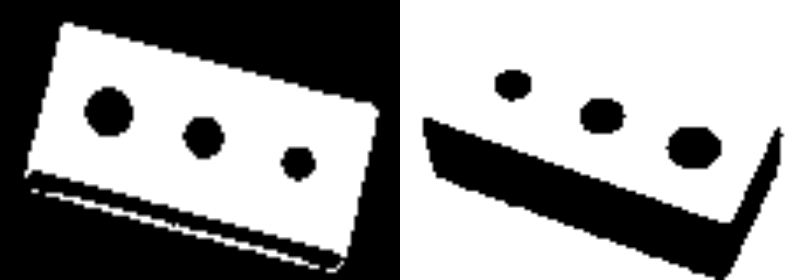

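```bash
python3 - <<'E'
from h import *
I={n:cv2.imread(f"pics/{n}0.png") for n in("top","scene")}
from scipy.optimize import least_squares
def tri(a,b):
    f=lambda X:np.r_[np.subtract(proj("top",X),a),np.subtract(proj("scene",X),b)]
    r=least_squares(f,[.5,0,.1]);return r.x,r.fun
# dot in scene
im=I["scene"][166:206,170:210]; g=cv2.cvtColor(im,cv2.COLOR_BGR2GRAY)
k,l,st,ce=cv2.connectedComponentsWithStats((g>70).astype(np.uint8))
for i in range(1,k):
    if 10<st[i,4]<100: print('dot',st[i],ce[i]+[170,166])
sd=np.array([170,166])+np.array([222,163])/15.-.5
print('scene dot',sd,onz("scene",*sd,.1)); print('tri dot',tri((475.39,265.22),sd))
print('flange top',onz("top",470.6-.5,268.4-.5,.064))
fs=np.array([170,166])+np.array([293,378])/15.-.5
print('flange scene',onz("scene",*fs,.064), )
res={}
for n,(x0,y0,x1,y1) in {"top":(298,188,412,262),"scene":(232,206,354,294)}.items():
    im=cv2.resize(I[n][y0:y1,x0:x1],None,fx=4,fy=4,interpolation=cv2.INTER_CUBIC); g=cv2.cvtColor(im,cv2.COLOR_BGR2GRAY)
    h=cv2.cvtColor(im,cv2.COLOR_BGR2HSV)
    pv=np.median(g[(h[...,1]<50)&(g>80)&(g<140)])
    m=((g<pv-25)).astype(np.uint8)
    k,l,st,ce=cv2.connectedComponentsWithStats(m)
    L=[]
    for i in range(1,k):
        if 300<st[i,4]<4000:
            c,_=cv2.findContours((l==i).astype(np.uint8),0,1); c=cv2.convexHull(c[0])[:,0]
            uv=(c+.5)/4-.5+[x0,y0]
            P=np.array([onz(n,*q,.06)[:2] for q in uv]).astype(np.float32)
            e=cv2.fitEllipse(P); print(n,pv,st[i,4],'hole',np.round(e[0],4),np.round(e[1],4)); 
E
```

```text
dot [20 12 20 19 97] [198.1443299  187.50515464]
dot [ 4 20 14 11 44] [180.56818182 191.52272727]
scene dot [184.3        176.36666667] [ 0.4814511  -0.25488529  0.1       ]
tri dot (array([ 0.47972557, -0.25538351,  0.09803979]), array([ 0.31434883, -0.10339249,  0.3214509 ,  0.02266689]))
flange top [ 0.47895538 -0.25336303  0.064     ]
flange scene [ 0.48521171 -0.25337918  0.064     ]
top 125.0 2591 hole [0.5752 0.0236] [0.0288 0.0289]
top 125.0 1892 hole [ 0.5627 -0.0299] [0.0244 0.0247]
top 125.0 1371 hole [ 0.5501 -0.0834] [0.0207 0.0209]
```

```bash
cat >> h.py <<'E'
from scipy.spatial.transform import Rotation as Ro
def q(deg):
    a=np.radians(deg);c,s=np.cos(a),np.sin(a)
    return Ro.from_matrix(np.array([[0,c,s],[0,s,-c],[-1,0,0]])).as_quat()
E
python3 - <<'E'
from h import *
from station import arm
for d in(66.6,-23.4,156.6,-113.4):
    print(d,[np.round(j,2).tolist() if (j:=arm.ik([x,y,z],q(d))) is not None else None for x,y,z in((.480,-.2547,.22),(.577,.024,.2),(.55,-.083,.2))])
print(np.round(Ro.from_quat(arm.read_eef_rot()).as_matrix(),2))
E
```

```text
66.6 [[0.85, 0.62, -0.63, 1.82, 0.47, 0.85, 1.15], [0.33, 0.71, -0.68, 1.75, 0.56, 0.89, 0.57], [0.52, 0.68, -0.66, 1.81, 0.54, 0.85, 0.76]]
-23.4 [[0.62, 0.56, -0.26, 1.83, 0.2, 0.77, -0.16], [0.12, 0.64, -0.32, 1.75, 0.27, 0.79, -0.74], [0.31, 0.61, -0.31, 1.81, 0.26, 0.76, -0.55]]
156.6 [[0.1, 0.61, 0.55, 1.85, -0.42, 0.81, -2.68], [0.54, 0.9, -1.15, 1.74, 0.91, 1.14, 1.84], [0.75, 0.88, -1.15, 1.8, 0.9, 1.1, 2.0]]
-113.4 [[0.37, 0.55, 0.11, 1.84, -0.09, 0.76, -1.45], [-0.1, 0.62, 0.03, 1.76, -0.02, 0.76, -2.04], [0.05, 0.6, 0.09, 1.82, -0.07, 0.73, -1.8]]
[[-0.    0.28 -0.96]
 [ 0.   -0.96 -0.28]
 [-1.   -0.    0.  ]]
```

```bash
python3 - <<'E'
from h import *
from station import arm,snapshot
P=lambda s:print(s,round(arm.read_time(),2),np.round(arm.read_tool_pos(),4),round(arm.read_opening(),3),np.round(arm.read_ft_force(),2))
X,Y=.480,-.2547
arm.movep([X,Y,.215],q(-113.4));P('above')
arm.line_to([X,Y,.145],velocity=.1);P('down')
arm.move_gripper(0.0,effort=20);P('closed')
arm.move_gripper(0.6);P('open')
cv2.imwrite("pics/top1.png",snapshot("top"));cv2.imwrite("pics/scene1.png",snapshot("scene"))
E
```

```text
above 1.86 [ 0.4796 -0.2561  0.2152] 1.0 [-0.43  0.26  0.33]
down 2.71 [ 0.4803 -0.2551  0.1454] 1.0 [ 0.06 -0.02  0.24]
closed 3.3 [ 0.4802 -0.2546  0.1453] 0.256 [-1.01  1.3   1.78]
open 3.69 [ 0.4799 -0.2547  0.1449] 0.601 [-0.34 -0.32  0.37]
```

```bash
python3 - <<'E'
from h import *
from station import arm,snapshot
P=lambda s:print(s,round(arm.read_time(),2),np.round(arm.read_tool_pos(),4),round(arm.read_opening(),3),np.round(arm.read_ft_force(),2))
X,Y=.480,-.2547
arm.line_to([X,Y,.215],velocity=.12)
arm.movep([X,Y,.215],q(-23.4))
arm.line_to([X,Y,.144],velocity=.1);P('down')
arm.move_gripper(0.0,effort=50);P('closed')
arm.line_to([X,Y,.164],velocity=.05);P('lift')
arm.line_to([X,Y,.235],velocity=.12);P('lift2')
cv2.imwrite("pics/top2.png",snapshot("top"));cv2.imwrite("pics/scene2.png",snapshot("scene"))
E
python3 - <<'E'
import cv2,numpy as np
s=cv2.imread("pics/scene2.png");t=cv2.imread("pics/top2.png")
a=cv2.resize(s[80:230,110:260],(400,400),interpolation=2);b=cv2.resize(t[180:330,400:550],(400,400),interpolation=2)
cv2.imwrite("pics/c2.png",cv2.convertScaleAbs(np.hstack([a,b]),alpha=1.5))
E
```

```text
down 6.51 [ 0.4804 -0.2548  0.1444] 0.603 [-0.15  1.08  0.47]
closed 6.88 [ 0.4804 -0.2549  0.1448] 0.251 [ 0.33 -0.44  3.43]
lift 7.42 [ 0.4799 -0.2547  0.1641] 0.251 [-0.32 -0.28 -1.31]
lift2 8.17 [ 0.4794 -0.2546  0.2343] 0.251 [-0.69  0.61 -1.09]
```

View pics/c2.png

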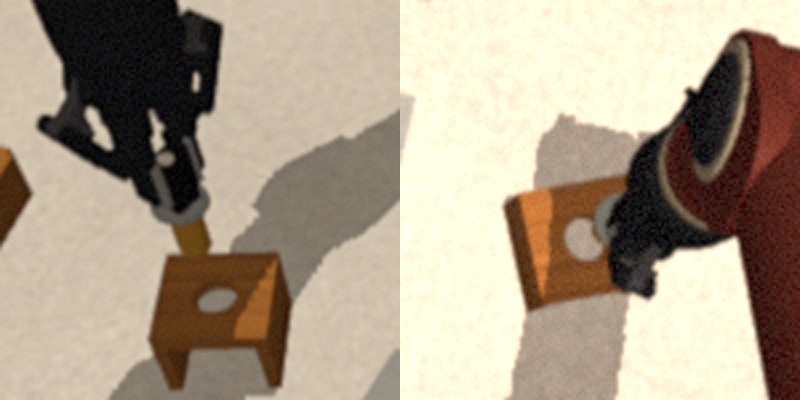

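The switch is held and the stand is empty. In the scene crop the barrel looks about half the flange width, so probably 23 mm. Next is a guarded descent at the large hole.

```bash
cat >> h.py <<'E'
from station import arm
def fz(n=4):
    v=[]
    for _ in range(n): v.append(arm.read_ft_force()[2]); arm.pause(.008)
    return float(np.mean(v))
def down(x,y,z0,zstop,base,fmax=3.,step=.0004,v=.012):
    """step down from commanded z0; stop at force or zstop. returns (z commanded, force)"""
    z=z0;f=0
    while z>zstop:
        z-=step; arm.line_to([x,y,z],velocity=v); f=fz(2)-base
        if f>fmax: break
    return z,f
E
python3 - <<'E'
from h import *
P=lambda s:print(s,round(arm.read_time(),2),np.round(arm.read_tool_pos(),4),np.round(arm.read_ft_force(),2))
x,y=.577,.0235
arm.line_to([.480,-.2547,.25],velocity=.15)
arm.line_to([x,y,.235],velocity=.2)
arm.line_to([x,y,.190],velocity=.08); arm.pause(.3); base=fz(10);P('pre')
t=arm.read_time()
z,f=down(x,y,.190,.178,base); arm.pause(.1); print(base,z,f,fz()-base,arm.read_time()-t);P('')
E
```

```text
pre 11.23 [0.5771 0.0235 0.1903] [-0.02 -0.02 -2.29]
-1.8705063916488114 0.17799999999999966 0.023644517348292204 0.1564049821148763 8.133400000000002
 19.37 [0.577  0.0235 0.178 ] [-0.21 -0.4  -2.63]
```

```bash
python3 - <<'E'
from h import *
from station import snapshot
P=lambda s:print(s,round(arm.read_time(),2),np.round(arm.read_tool_pos(),4),np.round(arm.read_ft_force(),2))
x,y=.577,.0235
z,f=down(x,y,.178,.1665,-1.87,step=.002,v=.02);print(z,f);P('')
cv2.imwrite("pics/scene3.png",s:=snapshot("scene"))
cv2.imwrite("pics/c3.png",cv2.convertScaleAbs(cv2.resize(s[170:320,220:370],(600,600),interpolation=2),alpha=1.5))
E
```

```text
0.16599999999999998 -0.4041009408318219
 20.97 [0.5769 0.0235 0.1659] [ 0.34 -0.14 -1.38]
```

View pics/c3.png

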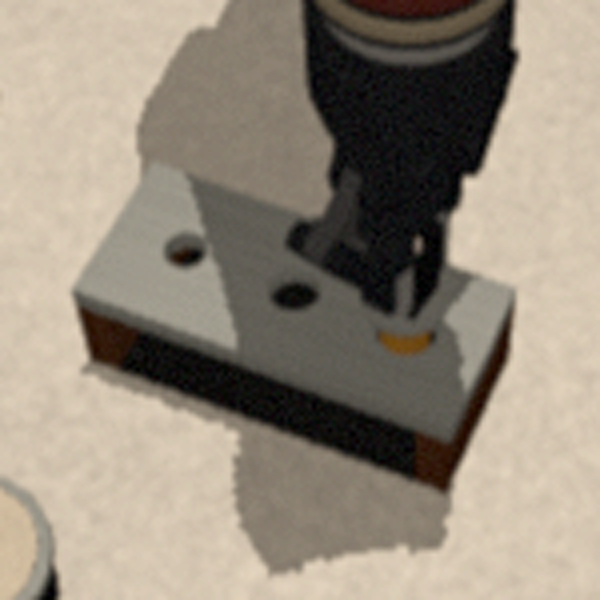

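The barrel sits about 18 mm deep in the large hole with no side force, so step 1 is met. I'll feel the sides briefly to find the hole's true centre and the play.

```bash
python3 - <<'E'
from h import *
x,y,z=.577,.0235,.166
t=arm.read_time()
arm.pause(.1)
b=np.mean([arm.read_ft_force() for _ in range(1)],axis=0)
def fl():
    v=[]
    for _ in range(3): v.append(arm.read_ft_force()); arm.pause(.006)
    return np.mean(v,axis=0)
b=fl();print('b',b)
for ax in(0,1):
    hit=[]
    for s in(1,-1):
        d=0
        while d<.0032:
            d+=.0005; p=[x,y,z]; p[ax]+=s*d
            arm.line_to(p,velocity=.015); f=fl()-b
            if abs(f[ax])>2.0: break
        hit.append((s*d,round(f[ax],1))); arm.line_to([x,y,z],velocity=.03)
    print('xy'[ax],hit)
    
print(arm.read_time()-t,arm.read_time())
E
```

```text
b [ 0.1345028  -0.13032275 -2.04702107]
x [(0.0035, np.float64(-1.0)), (-0.003, np.float64(3.1))]
y [(0.0035, np.float64(0.1)), (-0.003, np.float64(3.2))]
8.3083 29.325
```

The play is about ±3 mm, so this is the 23 mm barrel. The refined large hole is at about (0.5774, 0.0241). Next, the middle hole.

```bash
python3 - <<'E'
from h import *
P=lambda s:print(s,round(arm.read_time(),2),np.round(arm.read_tool_pos(),4),np.round(arm.read_ft_force(),2))
x,y=.5649,-.0295
arm.line_to([.577,.0237,.194],velocity=.1)
arm.line_to([x,y,.194],velocity=.1); arm.line_to([x,y,.187],velocity=.05);arm.pause(.1);base=fz(6)
z,f=down(x,y,.187,.1805,base,fmax=3.,step=.0007,v=.015);print(base,z,f);P('')
E
```

```text
-1.7451490051509593 0.17999999999999994 0.19253007064241112
 33.56 [ 0.5649 -0.0295  0.18  ] [-0.15  0.12 -1.15]
```

```bash
python3 - <<'E'
from h import *
P=lambda s:print(s,round(arm.read_time(),2),np.round(arm.read_tool_pos(),4),np.round(arm.read_ft_force(),2))
x,y=.5649,-.0295
z,f=down(x,y,.180,.1705,-1.75,fmax=4.,step=.0025,v=.025);print(z,f);arm.pause(.1);P('')
E
```

```text
0.16999999999999998 0.09334863558534212
 34.73 [ 0.5649 -0.0295  0.17  ] [ 0.63 -0.16 -1.85]
```

The middle hole passes it, 14.5 mm deep with no side force, so its centre is confirmed to ±0.5 mm. Next, the small hole.

```bash
python3 - <<'E'
from h import *
P=lambda s:print(s,round(arm.read_time(),2),np.round(arm.read_tool_pos(),4),np.round(arm.read_ft_force(),2))
x,y=.5524,-.0831
arm.line_to([.5649,-.0295,.192],velocity=.1)
arm.line_to([x,y,.190],velocity=.1); arm.line_to([x,y,.1865],velocity=.04);arm.pause(.1);base=fz(6)
z,f=down(x,y,.1865,.178,base,fmax=3.5,step=.0005,v=.01);print(base,z,f);arm.pause(.1);P(''); print(fz()-base)
E
```

```text
-1.2712207897070977 0.184 7.0809140545477405
 37.62 [ 0.5525 -0.083   0.1847] [-2.28  0.63  5.25]
6.826688417798151
```

The rim stops it at about 6.8 N. I'll do a short pressed search of ±1.2 mm before calling it refused.

```bash
python3 - <<'E'
from h import *
x,y,z=.5524,-.0831,.1841
for dx,dy in((.0012,0),(0,.0012),(-.0012,0),(0,-.0012),(0,0)):
    arm.line_to([x+dx,y+dy,z],velocity=.02); print(dx,dy,round(fz(2)+1.27,1),np.round(arm.read_tool_pos()[2],4))
arm.pause(.1);print(round(fz()+1.27,1),arm.read_time())
arm.line_to([x,y,.192],velocity=.06); print(arm.read_time())
E
```

```text
0.0012 0 7.5 0.1847
0 0.0012 6.8 0.1847
-0.0012 0 6.2 0.1847
0 -0.0012 8.4 0.1847
0 0 8.5 0.1847
8.3 39.125
39.4083
```

Refused everywhere, and the height never changed. Back to the middle hole, where I'll seat the flange and release.

```bash
python3 - <<'E'
from h import *
P=lambda s:print(s,round(arm.read_time(),2),np.round(arm.read_tool_pos(),4),np.round(arm.read_ft_force(),2))
x,y=.5649,-.0295
arm.line_to([x,y,.192],velocity=.12); arm.line_to([x,y,.187],velocity=.05);arm.pause(.1);base=fz(6)
z,f=down(x,y,.187,.1795,base,fmax=3.,step=.0015,v=.015);print(base,z,f);P('')
if f<3:
    z,f=down(x,y,z,.152,base,fmax=3.,step=.005,v=.04);print(z,f)
    if f<3:
        z,f=down(x,y,z,.142,base,fmax=2.5,step=.0007,v=.012);print(z,f)
P('')
E
```

```text
-1.8366426668489773 0.1795 -0.4988890726153592
 41.75 [ 0.5648 -0.0295  0.1794] [ 0.55 -0.24 -0.74]
0.14949999999999997 -0.7308264860665723
0.14389999999999992 6.570293336757553
 45.63 [ 0.565  -0.0295  0.1448] [-1.28 -0.55  5.62]
```

```bash
python3 - <<'E'
from h import *
from station import snapshot
x,y=.5649,-.0295
arm.line_to([x,y,.1447],velocity=.02)
arm.move_gripper(0.65); arm.pause(.1)
arm.line_to([x,y,.23],velocity=.12)
arm.movep([.45,-.15,.30],q(-23.4)); print(arm.read_time())
s=snapshot("scene");t=snapshot("top");cv2.imwrite("pics/scene4.png",s);cv2.imwrite("pics/top4.png",t)
a=cv2.resize(s[180:300,220:360],(420,360),interpolation=2);b=cv2.resize(t[170:270,290:407],(380,325),interpolation=2)
o=np.zeros((360,800,3),np.uint8);o[:,:420]=a;o[:325,420:]=b
cv2.imwrite("pics/c4.png",cv2.convertScaleAbs(o,alpha=1.5))
E
```

```text
48.0167
```

View pics/c4.png

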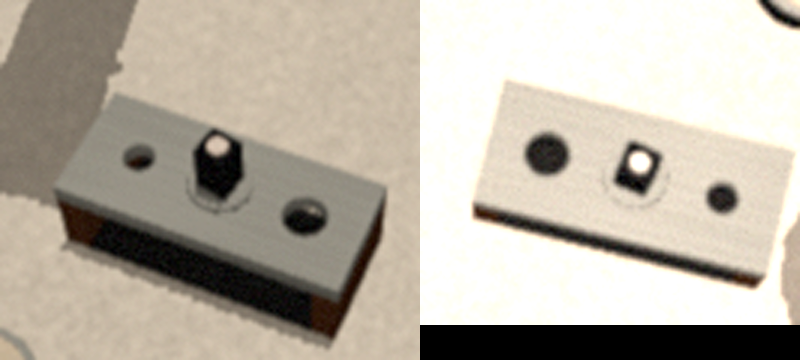

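View pics/scene4.png

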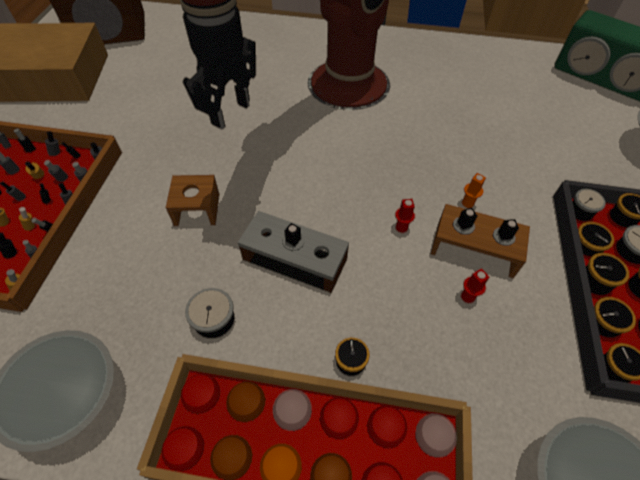

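The switch stands upright in the middle hole at scene (293,236), flange flush on the plate. The stand at (192,195) is empty, and the rack switches and dials have not moved. Handing in.

```bash
python3 - <<'E'
from station import ticket
print(ticket.finish_job())
E
```

```text
the job is handed in; nothing more can be done
None
```

The switch from the stand is the 23 mm one; it now stands released in the middle (24 mm) hole, and I handed the job in at about 48 s.

- **Large hole:** it passed 18 mm deep, with about ±3 mm of play.
- **Middle hole:** it passed 14.5 mm deep with no side force.
- **Small hole:** it was refused at about 7 to 8.5 N, a little over the 5 N asked. A pressed search of ±1.2 mm around the centre changed nothing.
- **Seating:** I put it back in the middle hole and the flange met the plate at about 6.5 to 7.5 N. The highest plate force I read was 8.5 N; I only read it between steps.

The last pictures show the switch upright with the flange flush. The stand is empty, and the rack switches and dials look unmoved by eye; I did not measure them.

The two cameras disagreed by 2 to 6 mm in x on the flange, knob and holes. I resolved that by starting the large hole from a compromise position and feeling its sides for the centre.

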